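Pop the round die out and trap it

TASK

The die ejector on the steel bench holds a round and a square dumpling die. With one fingertip press the key beside the round die's lane fully down and keep it there, and with the other finger stop the round die on its slide as it pops out, before it runs off the open end; do not pinch or lift it, and leave the square die and everything else where it is. Finish while still holding: one finger keeping the key down, the other holding the popped-out die on the slide against its spring.

Things in the scene. Friction and masses are not known exactly. Their poses are not given: they have to be found in the camera images.
- ejector: fixed aluminium die ejector, 205 mm long (x) by 220 mm wide (y); origin under its middle at table height. Flat deck 50 mm above the table with two straight lanes along x at y = +38 and -38 mm, open at the front end x = -105 mm (towards the robot at yaw 0). Spring housing at the back (x = 64 to 100 mm), 34 mm above the deck. The keys stand outside the lanes, beside their front half
- lane_left (a point): point on the deck in the middle of the left lane, 48 mm inwards of the key's centre: x = -50, y = +38 mm in the ejector's frame, 50 mm above the table. A finger whose tip is some 10 mm above it stands in the die's way. The lane is 48 mm wide between rails 4 mm wide and 4 mm high. A die waits at x = 25 mm behind a 7 mm high latch fin (x = -2.5 to 1.5 mm)
- lane_right (a point): point on the deck in the middle of the right lane, 48 mm inwards of the key's centre: x = -50, y = -38 mm in the ejector's frame, 50 mm above the table. A finger whose tip is some 10 mm above it stands in the die's way. The lane is 48 mm wide between rails 4 mm wide and 4 mm high. A die waits at x = 25 mm behind a 7 mm high latch fin (x = -2.5 to 1.5 mm)
- carriage_left (a joint): travel in m of the left lane's steel spring carriage behind the die: 0 = back, at most 0.125. Once the key has sunk the latch fin it drives the die towards the ejector's -x with 3 to 4 N at roughly 0.15 to 0.2 m/s, on and off the open end unless the die is stopped, and goes on pushing
- carriage_right (a joint): travel in m of the right lane's steel spring carriage behind the die: 0 = back, at most 0.125. Once the key has sunk the latch fin it drives the die towards the ejector's -x with 3 to 4 N at roughly 0.15 to 0.2 m/s, on and off the open end unless the die is stopped, and goes on pushing
- round_die: the die to pop: white plastic round disc, 46 mm diameter, 20 mm high, about 120 g; origin at the centre of its underside. It starts in either lane
- square_die: white plastic square die, 46 x 46 x 20 mm; origin at the centre of its underside. It waits in the other lane and stays there
- key_left_top (a point): black ribbed push key of the left lane (its lane is the one at +y of the ejector's frame), top face 44 mm along x by 34 mm along y; this point is the centre of its top face, 73 mm above the table when up, at x = -50, y = +86 mm in the ejector's frame
- key_right_top (a point): black ribbed push key of the right lane (its lane is the one at -y of the ejector's frame), top face 44 mm along x by 34 mm along y; this point is the centre of its top face, 73 mm above the table when up, at x = -50, y = -86 mm in the ejector's frame
- key_left (a joint): travel of the left key in m: 0 = up, 0.014 = fully down on its stop (top then 59 mm above the table, 9 mm above the deck). Spring return, about 3.5 N to start and 7 N at the bottom, plus 1 to 4 N of friction. It frees the die of its own lane at about 6 to 7 mm
- key_right (a joint): travel of the right key in m: 0 = up, 0.014 = fully down on its stop (top then 59 mm above the table, 9 mm above the deck). Spring return, about 3.5 N to start and 7 N at the bottom, plus 1 to 4 N of friction. It frees the die of its own lane at about 6 to 7 mm
- nozzle: bystander: steel piping nozzle, 28 mm wide, 34 mm high, standing on the ejector's spring housing; origin under its centre
- cutter: bystander: steel ring cutter, 60 mm diameter, 30 mm high, beside the ejector; origin under its centre
- bowl: bystander: steel bowl, 120 mm wide, 50 mm high, beside the ejector; origin under its centre
- cup: bystander: white plastic cup, 70 mm wide, 80 mm high; origin under its centre
- sauce: bystander: amber glass bottle, 52 mm wide, 115 mm high, behind the ejector; origin under its centre
- spatula: bystander: spatula with white handle lying beside the ejector
- jar: bystander: glass jar with steel cap, 60 mm wide, 70 mm high, behind the ejector; origin under its centre
Things that resemble listed ones, but are neither listed nor needed, are in the scene too. What is shaped like the round_die but brown or purple is not meant.

How it is judged:
On the way, in this order (a step that is already met when the one before it is completed fails the run):
1. a finger has pushed a key part of the way down, the round die still in its place (value of joint any of key_left, key_right above 0.004 m and x of round_die in the frame of ejector above 0.015 m).
2. the round die has popped at least 12 mm out of its place while the key is down (value of joint any of key_left, key_right above 0.004 m and x of round_die in the frame of ejector below 0.013 m).
At the end, for the whole second after the job is handed in: One finger keeps the key at least 9 mm down; the round die lies flat and still on the deck, stopped by a finger (over 0.3 N), 12 mm or more out of its place and not overhanging the open end (centre x = +13 to -82 mm in the ejector frame); the square die is within 6 mm of its place (value of joint any of key_left, key_right above 0.009 m and (contact force between the fingers and key_left above 0.3 N or contact force between the fingers and key_right above 0.3 N) and contact force between the fingers and round_die above 0.3 N and x of round_die in the frame of ejector between -0.082 and 0.013 m and height (world z) of round_die between 0.046 and 0.053 m and angle between round_die's own z axis and vertical below 0.15 rad and linear speed of round_die below 0.01 m/s and distance of square_die from where it was at the start of the episode below 0.006 m); the arm keeps its last pose, push and grip.
It fails at once if the round die is lifted more than 8 mm (height (world z) of round_die above 0.058 m).
It fails at once if the round die gets away: its front edge runs past the open end of the slide (x of round_die in the frame of ejector below -0.09 m or height (world z) of round_die below 0.042 m).
It fails at once if the square die is popped, lifted or shifted more than 8 mm (distance of square_die from where it was at the start of the episode above 0.008 m).
It fails at once if a bystander is moved more than 25 mm (distance of any of nozzle, cutter, bowl, cup, sauce, spatula, jar from where it was at the start of the episode above 0.025 m).
It also fails if it takes over 32 s, if anything falls off the work surface, if the arm or the gripper's body presses on something with over 40 N, if the wrist force passes 120 N, or if a joint passes its speed limit or range.

ROBOT

A 7-joint arm with a two-finger parallel gripper is mounted at the origin on the work surface. World frame = base frame: x ahead of the robot, y to its left, z up, the work surface at z = 0. Lengths are in m, angles in rad, forces in N, time in s.
With the tool pointing down it reaches from about 0.425 to 0.95 m from the base axis. Payload 4.7 kg.
Tool frame: the origin (TCP) lies between the finger pads; the fingertips stand 25 mm ahead of it and the grasp point (between the pads) lies 6 mm ahead of it; x points along the fingers, z is the direction in which the jaws open and shut, and the axes are right-handed (so a half turn about x gives the same grasp; the last joint's range is limited). The gripper opens to 85 mm and grips with 20 to 120 N. Pads are 22 mm wide; open, the fingers measure 114 mm over their backs; the gripper's body (76 mm by 85 mm) begins 54 mm behind the grasp point. The pads swing forward as they close: fully open they stand 13 mm farther back than shut.
Start: joints at [1.187, 0.469, -0.049, 1.532, 0.024, 1.141, -0.082], TCP at [0.235, -0.633, 0.256] pointing down, gripper open.
Joint ranges: [-2.59, 2.59], [-0.33, 1.99], [-1.39, 1.29], [0.1, 2.45], [-1.04, 4.18], [0.21, 1.99], [-2.66, 2.66]. Speed limits (rad/s): [2.57, 2.57, 3.14, 3.14, 3.14, 3.14, 3.14].

INTERFACE

Orientations are given as a 3x3 rotation matrix whose columns are the frame's x, y, z axes.
In Python, from rig import * gives the robot as it stands. Calls block until the motion is done:
- movep(position, orientation): joint-space move of the TCP to a pose.
- move_l(position, attitude=None, feed=0.15, until_force=None): straight line of the TCP; attitude=None keeps the orientation; feed is the mean speed in m/s. With until_force (N) it stops when the force on the tool has changed by that much, and returns True; else False.
- move_joints(angles): joint-space move.
- command_gripper(opening, newtons=None): finger opening in m; newtons is the grip in N (None keeps the last); returns when the fingers have stopped.
- sleep(seconds).
- inverse_kinematics(position, orientation): joint angles nearest the present ones, or None.
- sense(): the state.
- camera(name): name is "side" or "top"; returns (picture, depth): 384x512x3 uint8, red, green, blue; 384x512 float32, m along the optical axis (not along the pixel's ray), 0 where there is no reading.
- camera_params(name): a dict with "K" (3x3 intrinsics, pixels), "dist" ([k1, k2, p1, p2, k3] as OpenCV has them; the pictures are not rectified), "position" and "rotation" of the camera in the world. Camera axes: x right, y down, z forward; pixel columns grow to the right and rows downward; lengths in m; the calibration is good to about 2 mm. A picture is of the moment at which its call begins. camera_params takes no time and is no camera call.
A pose or a line that the arm cannot do raises Unreachable and nothing moves.
- finish_job(): hands the job in, once; it reports no verdict.
The state is a dict: "time_s": time; "joint_pos": joint angles; "qd": joint speeds; "joint_efforts": joint torques, N m; "position": TCP position; "tcp_rot": TCP orientation; "wrist_force": force on the tool from outside, world axes, zero at the start; "ft_torque": the same for the moment, N m; "finger_gap": finger opening in m.
Only numpy, scipy, OpenCV 4.12 (cv2) and the standard library are available. Lean on these libraries where they do the work, as an engineer would, in place of code of your own. Each camera call takes 0.05 s, during which the arm holds its last target. There are 200 camera calls.

## Working session

There is one attempt and no reset: what is moved stays moved. The work goes in short steps, each a Python script; the robot and the scene stay as the last script left them, time stands still between calls to the robot, and variables do not carry over. Pictures are saved under pics/ and viewed, about 8 in all and at most 12, crops included, and the job is handed in when it is done.

```bash
mkdir -p pics; ls; python3 - <<'E'
from rig import *
import cv2,numpy as np
for n in("top","side"):
    p,d=camera(n);np.savez(f'pics/{n}0.npz',p=p,d=d)
    cv2.imwrite(f'pics/{n}0.png',cv2.resize(p[:,:,::-1],(800,600)) if 0 else p[:,:,::-1])
    c=camera_params(n);print(n,c)
print(sense()['time_s'])
E
```

```text
pics
top {'K': array([[395.68481399,   0.        , 244.73856903],
       [  0.        , 395.68481399, 188.39972451],
       [  0.        ,   0.        ,   1.        ]]), 'dist': array([-0.09359174,  0.        ,  0.        ,  0.        ,  0.        ]), 'position': array([0.5025069 , 0.06208297, 1.13755389]), 'rotation': array([[ 0.0248567 , -0.99688383,  0.07486504],
       [-0.99951491, -0.02618819, -0.01685624],
       [ 0.01876429, -0.07440974, -0.9970512 ]])}
side {'K': array([[412.34530849,   0.        , 257.2907336 ],
       [  0.        , 412.34530849, 187.69251238],
       [  0.        ,   0.        ,   1.        ]]), 'dist': array([-0.05964448,  0.        ,  0.        ,  0.        ,  0.        ]), 'position': array([0.1719083 , 0.5026634 , 0.69585858]), 'rotation': array([[-0.72233566, -0.47446357,  0.50310587],
       [-0.69154145,  0.49692561, -0.52424742],
       [-0.00126989, -0.72660117, -0.68705831]])}
0.1
```

View pics/top0.png

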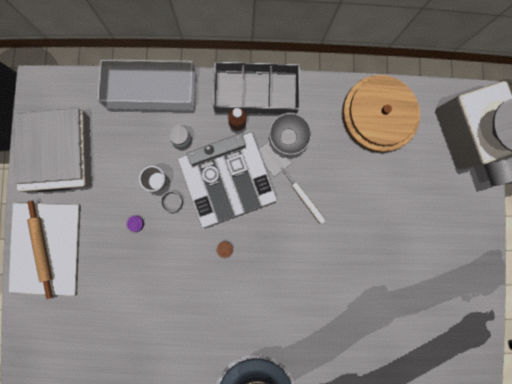

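View pics/side0.png

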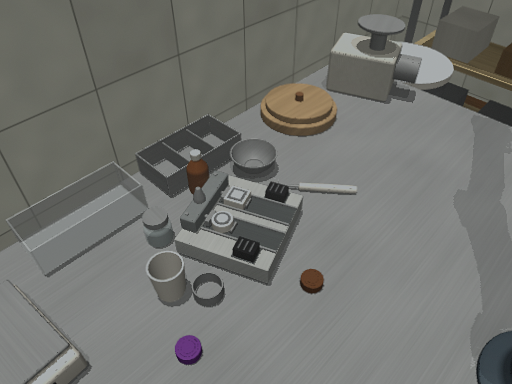

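The round white die (top px 210,174; side 222,220) sits in the ejector's left lane. The square one is at top px 236,163. Lookalikes are the brown disc (225,249) and the purple disc (135,224), both on the table and rejected by colour, and the nozzle/jar (180,137). The keys are at about (204,205) for the left and (263,185) for the right.

```bash
cat >h.py <<'E'
import numpy as np,cv2
def ray(c,uv,z):
    q=cv2.undistortPoints(np.array([[uv]],float),c['K'],c['dist'])[0,0]
    r=c['rotation']@np.r_[q,1]; return c['position']+r*(z-c['position'][2])/r[2]
def keys(p,c,seeds):
    m=(p.max(2)<60).astype(np.uint8); m=cv2.morphologyEx(m,cv2.MORPH_CLOSE,np.ones((3,3)))
    out=[]
    for s in seeds:
        w=np.zeros_like(m); w[s[1]-17:s[1]+18,s[0]-15:s[0]+16]=1
        n,l,st,ce=cv2.connectedComponentsWithStats(m*w)
        i=1+np.argmax(st[1:,4]); k,_=cv2.findContours((l==i).astype(np.uint8),0,2)
        print(st[i],ce[i],cv2.minAreaRect(k[0])); out.append(ray(c,cv2.minAreaRect(k[0])[0],.073))
    return out
E
python3 - <<'E'
from rig import *
from h import *
R={}
for n,s in(("top",[(204,205),(263,185)]),("side",[(246,248),(277,192)])):
    p=np.load(f'pics/{n}0.npz')['p'];c=camera_params(n)
    a,b=keys(p,c,s);v=a-b;print(n,a,b,np.linalg.norm(v),np.degrees(np.arctan2(-v[0],v[1])))
    u,w=(210,174) if n=="top" else (222,216),(236,163) if n=="top" else (237,193)
    d=v/np.linalg.norm(v);ex=np.array([d[1],-d[0],0]);O=(a+b)/2+.05*ex
    for q in(u,w):
        g=ray(c,q,.07)-O;print('die ej',g@ex,g@d)
    I=p[80:240,140:300] if n=="top" else p[140:300,150:310]
    R[n]=cv2.resize(I,(400,400),interpolation=cv2.INTER_CUBIC)
cv2.imwrite('pics/crop1.png',np.hstack([R['top'],R['side']])[:,:,::-1])
E
```

```text
[196 197  16  18 190] [203.36842105 205.74210526] ((203.3000030517578, 205.89999389648438), (15.811388969421387, 12.016656875610352), 71.56505584716797)
[255 176  15  18 186] [261.96774194 184.3655914 ] ((261.9500427246094, 184.34999084472656), (15.811387062072754, 11.70042610168457), 71.56504821777344)
top [0.532368  0.1542587 0.073    ] [ 0.59463658 -0.00215892  0.073     ] 0.16835631371549464 21.707100526613385
die ej 0.025214289840541883 0.037999609232672094
die ej 0.029130904137949498 -0.03853709840444015
[233 236  28  27 510] [246.24117647 248.99019608] ((246.11077880859375, 248.68617248535156), (25.84902572631836, 21.189546585083008), 19.440034866333008)
[265 182  24  24 354] [276.81920904 192.16101695] ((277.2039794921875, 192.0665740966797), (22.034996032714844, 19.320541381835938), 25.201122283935547)
side [0.52653867 0.16415773 0.073     ] [0.58711564 0.00750154 0.073     ] 0.16796049914477928 21.140857352623623
die ej 0.03107419148335183 0.023184883598541626
die ej 0.030918202840958652 -0.05059473442781625
```

View pics/crop1.png

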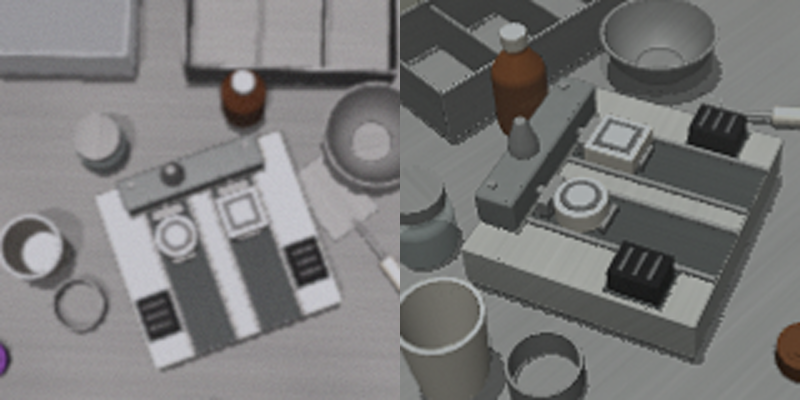

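The crop confirms it: white round die in the left lane, square die in the right lane. From the top view, the dies in the key-based frame land at (25, 38) and (29, -38.5) mm, against the expected (25, ±38). Next I approach above the left key and lane.

```bash
cat >>h.py <<'E'
a,b=np.array([.532368,.1542587]),np.array([.59463658,-.00215892])
yaw=np.radians(21.6)
ex=np.array([np.cos(yaw),np.sin(yaw)]);ey=np.array([-ex[1],ex[0]])
O=(a+b)/2+.05*ex
def W(x,y,z): return np.r_[O+x*ex+y*ey,z]
def rot(s):
    X=np.array([0,0,-1.]);Z=s*np.r_[ey,0];return np.c_[X,np.cross(Z,X),Z]
E
python3 - <<'E'
from rig import *
from h import *
P=W(-.05,.062,.20)
qs=[(inverse_kinematics(P,rot(s)),s) for s in(1,-1)];print(qs)
q0=np.array(sense()['joint_pos'])
s=min([t for t in qs if t[0] is not None],key=lambda t:abs(np.array(t[0])-q0).max())[1]
movep(P,rot(s)); command_gripper(.0335,40)
move_l(W(-.05,.062,.118))
S=sense();print(s,S['time_s'],S['position'],S['finger_gap'],S['wrist_force'])
R=[]
for n in("top","side"):
    p,d=camera(n);np.savez(f'pics/{n}1.npz',p=p,d=d)
    I=p[110:250,150:290] if n=="top" else p[120:300,160:340]
    R.append(cv2.resize(I,(400,400),interpolation=cv2.INTER_CUBIC))
cv2.imwrite('pics/crop2.png',np.hstack(R)[:,:,::-1])
E
```

```text
[(array([ 0.51639613,  0.61789935, -1.1743176 ,  1.83506085,  0.63297126,
        1.12757073,  1.06303583]), 1), (array([ 0.29531399,  0.45196783, -0.80086423,  1.84526844,  0.38067251,
        1.00457055, -1.85795822]), -1)]
1 4.2583 [0.54107579 0.13427341 0.11861953] 0.03348007119649236 [-0.74656055  0.84651532  0.21718845]
```

View pics/crop2.png

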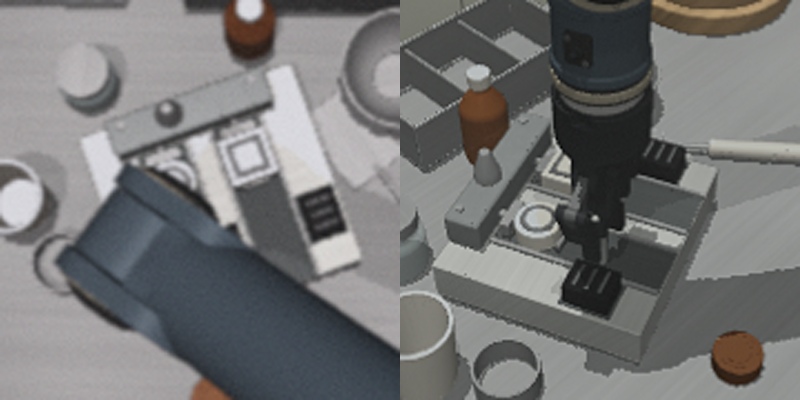

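Side view: near finger tip at about px (248, 238), just above the left key, with the other finger over the lane and the die untouched. I'll check that ray, then descend to light contact.

```bash
python3 - <<'E'
from rig import *
from h import *
c=camera_params("side")
for z in(.09,.095):
    g=ray(c,(248,238),z)[:2]-O;print('tip ej',g@ex,g@ey)
r=move_l(W(-.05,.062,.088),feed=.03,until_force=2.5)
S=sense();print(r,S['time_s'],S['position'],S['wrist_force'],S['ft_torque'])
R=[]
p,d=camera("side")
cv2.imwrite('pics/crop3.png',cv2.resize(p[170:290,190:310],(600,600),interpolation=cv2.INTER_CUBIC)[:,:,::-1])
E
```

```text
tip ej -0.050755354566378655 0.08285098614185046
tip ej -0.052457836231964546 0.08663041262726126
True 5.0667 [0.54058555 0.13356725 0.09611967] [0.75801084 0.43752574 2.79723923] [ 0.0517152  -0.08847285 -0.01133667]
```

View pics/crop3.png

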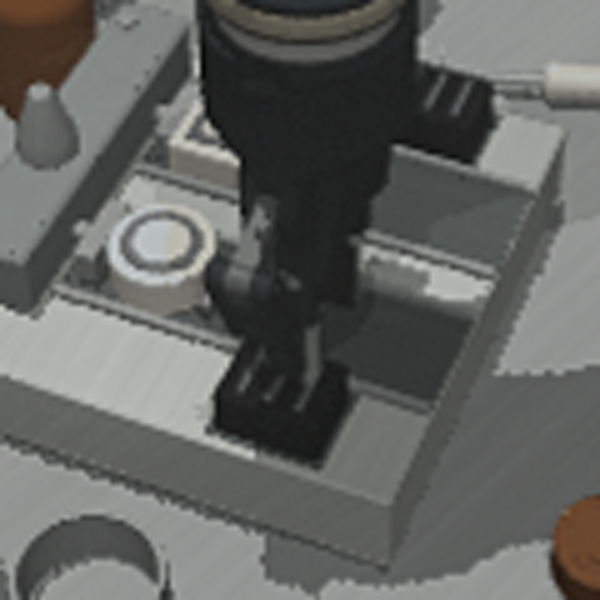

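Contact at TCP z 0.096 puts the tip at about 0.072, which fits the key top. The finger is mid-key and the lane finger is ahead of the die. Now I press.

```bash
python3 - <<'E'
from rig import *
from h import *
def sh():
    S=sense();print(S['time_s'],S['position'],S['wrist_force'],S['ft_torque'],S['finger_gap'])
move_l(W(-.05,.062,.0845),feed=.05);sh()
r=move_l(W(-.05,.062,.078),feed=.015,until_force=8);print(r);sh()
sleep(.5);sh()
p,d=camera("side")
cv2.imwrite('pics/crop4.png',cv2.resize(p[170:290,190:310],(600,600),interpolation=cv2.INTER_CUBIC)[:,:,::-1])
E
```

```text
5.5 [0.54064735 0.13365466 0.08480386] [-1.04481147 -1.43117455  6.52781413] [-0.16677213  0.25913765  0.02971151] 0.03366192965421621
True
5.7917 [0.54058785 0.13362272 0.08341617] [-0.90067726 -1.19727103  6.41805532] [-0.19183637  0.22757051 -0.09262509] 0.033448970822113934
6.2917 [0.54055626 0.13364501 0.08339558] [-0.84736097 -1.3092244   6.70446934] [-0.08948899  0.2840114  -0.04860935] 0.03349316675334887
```

View pics/crop4.png

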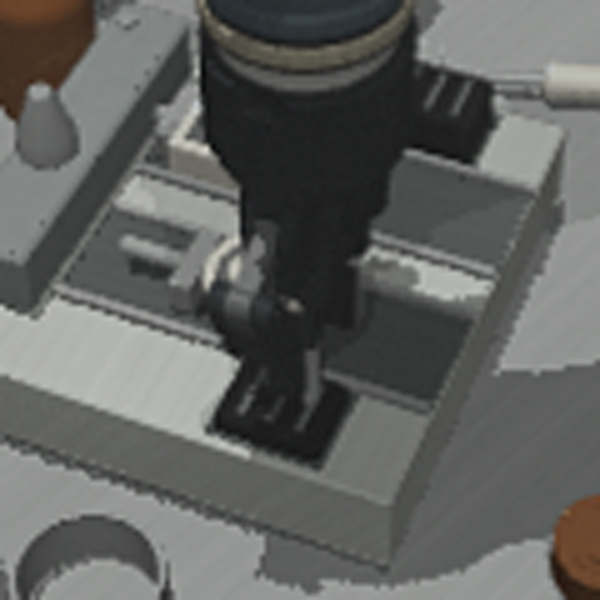

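The die popped, and it's held against the lane finger with the carriage behind it. Now I push the key the last bit onto its stop.

```bash
python3 - <<'E'
from rig import *
from h import *
def sh():
    S=sense();print(S['time_s'],S['position'],S['wrist_force'],S['ft_torque'])
r=move_l(W(-.05,.062,.080),feed=.008,until_force=8);print(r);sh()
sleep(1);sh()
c=camera_params("side");p,d=camera("side")
cv2.imwrite('pics/crop5.png',cv2.resize(p[170:290,190:310],(600,600),interpolation=cv2.INTER_CUBIC)[:,:,::-1])
E
```

```text
True
6.575 [0.54054826 0.1336285  0.08341489] [-0.20155436 -1.33644668  7.02597806] [-0.09537947  0.2242421  -0.13939011]
7.575 [0.54057474 0.13363877 0.08344556] [-0.61965448 -1.13842711  6.07365963] [-0.15330236  0.22841367 -0.10425551]
```

View pics/crop5.png

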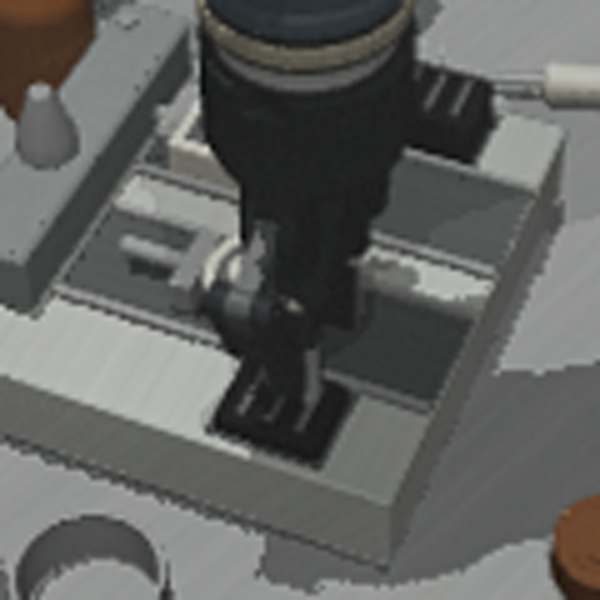

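```bash
python3 - <<'E'
from rig import *
finish_job();S=sense();print(S['time_s'],S['position'],S['wrist_force'])
E
```

```text
the job is handed in; nothing more can be done
the job is handed in; nothing more can be done
```

The job is handed in at about 7.6 s, with one finger holding the left key down and the other holding the round die on its slide. No verdict was reported.

- **What I did:** I found the ejector from its two black keys and the round die in the left lane. I set the fingers about 48 mm apart, one over the left key and one in its lane, and pressed. The die popped and ran against the lane finger.
- **Key:** Both slow presses stopped on force at the same tool height (0.0834 m). That is about 13 mm below first contact, and I take it to be the key's stop. The finger then held with about 6 N upward on the tool.
- **Die:** In the last side picture the round die sits against the finger with the carriage behind it. It looks flat, still and well short of the open end. The sideways force on the tool changed by about 2 N in the direction the die pushes, so it bears on the finger.
- **Other objects:** In the last side picture the visible part of the square die was still in its place, and the nozzle, cutter and spatula handle it shows had not moved. That crop does not show the bowl, cup or jar.
- **What disagreed:**
  - The keys measured 168 mm apart instead of 172.
  - The side view's key and die positions were off by about 10 to 15 mm because it also sees the key's side, so I relied on the top view. The finger position checked out in the approach pictures.
  - I did not measure the die's final position in numbers, only judged it from the picture.

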